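# Put the hole saws back on the storage rail

## Robot

A 7-joint arm with a two-finger parallel gripper is mounted at the origin on the work surface. World frame = base frame: x ahead of the robot, y to its left, z up, the work surface at z = 0. Lengths are in m, angles in rad, forces in N, time in s.
With the tool pointing down it reaches from about 0.4 to 0.85 m from the base axis. Payload 4.5 kg.
Tool frame: the origin (TCP) lies on the centre line of the jaws, within the pads' length; the fingertips stand r.tcp_to_tips ahead of it and the grasp point (between the pads) lies 11 mm behind it (r.tcp_to_tips is the distance from the TCP to the fingertips, in m); y points along the fingers, x is the direction in which the jaws open and shut, and the axes are right-handed (so a half turn about y gives the same grasp; the last joint's range is limited). The gripper opens to 88 mm and grips with 3 to 60 N. Pads are 18 mm wide; open, the fingers measure 123 mm over their backs; the gripper's body (75 mm by 187 mm) begins 45 mm behind the grasp point.
Start: joints at [1.308, 0.689, -0.195, 1.565, 0.157, 0.902, -0.215], TCP at [0.183, -0.598, 0.247] pointing down, gripper open.
Joint ranges: [-3.01, 3.01], [-0.46, 2.08], [-1.47, 1.51], [0.13, 2.56], [-1, 4.14], [0.04, 2.09], [-2.66, 2.66]. Speed limits (rad/s): [2.57, 2.57, 3.14, 3.14, 3.14, 3.14, 3.14].

## Interface

Orientations are given as a unit quaternion [x, y, z, w].
In Python, from plant import r gives the robot as it stands. The module is installed in compiled form; this text tells all that it offers.
- The arm moves only by the shell command python3 -m inch 'ROWS' [OPENING] [FORCE]. ROWS is text: rows parted by semicolons, each of 4 numbers parted by spaces: the shift along the tool's x, y, z in mm, then the turn about the tool's y in degrees. In form: x y z spin; .... A call has 1 to 10 rows; each row is the pose to reach, as a shift and turn from the pose commanded when the call began, along the tool's axes at that moment; what a row does not reach only later rows make up. A row lasts 1/10 s, in which the tool goes at most 50 mm and 8.59 degrees, less where a joint would pass 70% of its speed; a pose out of reach is approached as far as the arm can. A call with a gripper value outside its range is refused whole. OPENING is the gripper command: -1 is shut, 1 is fully open, values between are in proportion, set as the call begins (- or left out, the last holds). The fingers move at their own pace and stop on an object; FORCE is the grip in N (left out, the last holds). Time passes only in rows, so rows that repeat a pose let the fingers close. It gives the time, the measured TCP pose, the force and the opening at its end, in the units of the state.
- r.get_state(): the state, without advancing time (a new reading comes with each control period).
- r.snapshot(name): name is "side" or "top"; returns a dict with "frame" (480x640x3 uint8, red, green, blue), "intrinsics" (3x3 intrinsics, pixels), "R" (3x3) and "t" (3): a world point X has camera coordinates R X + t. Camera axes: x right, y down, z forward; pixel columns grow to the right and rows downward; lengths in m; the calibration is good to about 2 mm. A picture is of the moment at which its call begins. There is no depth.
- r.finish_job(): hands the job in, once; it reports no verdict.
Trained networks look in the newest picture that a camera, given by its name, has taken for a name from the list of things; names that differ only in an ending like _2 or _b are one class to them, and where a whole thing is asked for, a point or a joint stands for the part that bears it (a point fixed in the world has none). Each returns a list of dicts, best first, with "p" (0 to 1); they miss things now and then, are a little off and sometimes report something else, mostly with a low value. They report only what shows in the picture. A call takes as long as a camera call.
- r.trace(camera, name): "region" (480x640 bool, what is visible of it) and "centre" ([row, column] in pixels, amid what is visible of it).
- r.tip_of(camera, name): "centre" ([row, column] in pixels: a listed point, or the origin of a listed thing).
The state is a dict: "clock": time; "q": joint angles; "qd": joint speeds; "joint_torque": joint torques, N m; "tool_pos": TCP position; "eef_rot": TCP orientation; "contact_force": force on the tool from outside, world axes, zero at the start; "moment": the same for the moment, N m; "opening": opening from 0.0 (shut) to 1.0 (fully open).
Only numpy, scipy, OpenCV 4.12 (cv2) and the standard library are available. Lean on these libraries where they do the work, as an engineer would, in place of code of your own. Each camera call takes 0.05 s, during which the arm holds its last target.

## Task

The drilling is done: move the row of four hole saws from the plywood carrier to the grey storage rail, each mouth down over the spigot of its own colour, so that the row follows the order of the spigots on the rail and every rim sits flat on its base plate. Set the saws down without dropping them (their teeth chip), let go of them all, and leave the black saw on the rail and the oil bottle where they are.

Things in the scene. Friction and masses are not known exactly. Their poses are not given: they have to be found in the camera images.
- saw_yellow: yellow hole saw: loose steel cup, mouth down, 32 mm across, 26 inside, 44 high, flat closed top, toothed rim. Origin: centre of the rim (underside), z up. Starts over a 9 mm dowel, 20 high, one of four 80 mm apart on a fixed plywood block (rim 30 mm above the table). An arbor fixed 70 mm past the row's end rises 64 mm above the block.
- post_yellow: yellow spigot on the fixed grey rail: base plate 58 mm wide, 5 thick, with an upright stub 9 mm thick with tapered tip, 25 mm high from the base's underside. Origin: centre of that underside (25 mm above the table), z up. The yellow saw's rim rests on the base, 5 mm above the origin, with 8 mm play all round. Five spigots, 80 mm apart, in a straight row.
- saw_red: red hole saw: loose steel cup, mouth down, 38 mm across, 32 inside, 44 high, flat closed top, toothed rim. Origin: centre of the rim (underside), z up. Starts over a 9 mm dowel, 20 high, one of four 80 mm apart on a fixed plywood block (rim 30 mm above the table). An arbor fixed 70 mm past the row's end rises 64 mm above the block.
- post_red: red spigot on the fixed grey rail: base plate 58 mm wide, 5 thick, with an upright stub 15 mm thick with tapered tip, 25 mm high from the base's underside. Origin: centre of that underside (25 mm above the table), z up. The red saw's rim rests on the base, 5 mm above the origin, with 8 mm play all round. Five spigots, 80 mm apart, in a straight row.
- saw_blue: blue hole saw: loose steel cup, mouth down, 44 mm across, 38 inside, 44 high, flat closed top, toothed rim. Origin: centre of the rim (underside), z up. Starts over a 9 mm dowel, 20 high, one of four 80 mm apart on a fixed plywood block (rim 30 mm above the table). An arbor fixed 70 mm past the row's end rises 64 mm above the block.
- post_blue: blue spigot on the fixed grey rail: base plate 58 mm wide, 5 thick, with an upright stub 21 mm thick with tapered tip, 25 mm high from the base's underside. Origin: centre of that underside (25 mm above the table), z up. The blue saw's rim rests on the base, 5 mm above the origin, with 8 mm play all round. Five spigots, 80 mm apart, in a straight row.
- saw_green: green hole saw: loose steel cup, mouth down, 51 mm across, 45 inside, 44 high, flat closed top, toothed rim. Origin: centre of the rim (underside), z up. Starts over a 9 mm dowel, 20 high, one of four 80 mm apart on a fixed plywood block (rim 30 mm above the table). An arbor fixed 70 mm past the row's end rises 64 mm above the block.
- post_green: green spigot on the fixed grey rail: base plate 58 mm wide, 5 thick, with an upright stub 28 mm thick with tapered tip, 25 mm high from the base's underside. Origin: centre of that underside (25 mm above the table), z up. The green saw's rim rests on the base, 5 mm above the origin, with 8 mm play all round. Five spigots, 80 mm apart, in a straight row.
- saw_black: black hole saw, 60 mm outside diameter, 44 mm high, already in its place on the rail over the black spigot, at any place in the row. Loose. Origin: centre of its rim. It is to stay as it is.
- oil: white bottle of cutting oil with a red cap and a blue label, 60 mm wide, 165 mm tall, standing on the table to the left of the carrier and the rail. Loose. Origin: centre of its underside; z up.

How it is judged:
At the end, for the whole second after the job is handed in: Each of the yellow, red, blue and green saws stands released and at rest, upright within 0.1 rad, over the spigot of its own colour: axis within 12 mm of the spigot's, rim on the base plate within 4 mm. The black saw has moved less than 12 mm and the oil bottle is upright (horizontal distance between saw_yellow and post_yellow below 0.012 m and z of saw_yellow in the frame of post_yellow between 0.001 and 0.009 m and angle between each of saw_yellow, saw_red, saw_blue, saw_green's own z axis and vertical below 0.1 rad and linear speed of each of saw_yellow, saw_red, saw_blue, saw_green below 0.02 m/s and contact force between the fingers and saw_yellow below 0.1 N and horizontal distance between saw_red and post_red below 0.012 m and z of saw_red in the frame of post_red between 0.001 and 0.009 m and contact force between the fingers and saw_red below 0.1 N and horizontal distance between saw_blue and post_blue below 0.012 m and z of saw_blue in the frame of post_blue between 0.001 and 0.009 m and contact force between the fingers and saw_blue below 0.1 N and horizontal distance between saw_green and post_green below 0.012 m and z of saw_green in the frame of post_green between 0.001 and 0.009 m and contact force between the fingers and saw_green below 0.1 N and distance of saw_black from where it was at the start of the episode below 0.012 m and angle between oil's own z axis and vertical below 0.2 rad); the robot touches nothing.
It fails at once if a saw is dropped onto its spigot (faster than 0.6 m/s over it, within 40 mm of its seat) ((horizontal distance between saw_yellow and post_yellow below 0.015 m and z of saw_yellow in the frame of post_yellow below 0.045 m and linear speed of saw_yellow above 0.6 m/s) or (horizontal distance between saw_red and post_red below 0.015 m and z of saw_red in the frame of post_red below 0.045 m and linear speed of saw_red above 0.6 m/s) or (horizontal distance between saw_blue and post_blue below 0.015 m and z of saw_blue in the frame of post_blue below 0.045 m and linear speed of saw_blue above 0.6 m/s) or (horizontal distance between saw_green and post_green below 0.015 m and z of saw_green in the frame of post_green below 0.045 m and linear speed of saw_green above 0.6 m/s)).
It fails at once if the black saw is shifted by more than 12 mm (distance of saw_black from where it was at the start of the episode above 0.012 m).
It fails at once if the oil bottle is pushed more than 40 mm or knocked over (distance of oil from where it was at the start of the episode above 0.04 m or angle between oil's own z axis and vertical above 0.4 rad).
It also fails if it takes over 96 s, if anything falls off the work surface, if the arm or the gripper's body presses on something with over 40 N, if the wrist force passes 120 N, or if a joint passes its speed limit or range.

## Working session

There is one attempt and no reset: what is moved stays moved. The work goes in short steps, Python scripts to look and compute and a shell command to move; the robot and the scene stay as the last step left them, time stands still between calls to the robot, and variables do not carry over. Pictures are saved under pics/ and viewed, and the job is handed in when it is done.

```bash
mkdir -p pics; ls; python3 - <<'E'
from plant import r
import cv2,numpy as np
s=r.get_state(); print({k:np.round(v,3).tolist() for k,v in s.items()}, r.tcp_to_tips)
for c in("side","top"):
    d=r.snapshot(c); cv2.imwrite(f"pics/{c}0.png",d["frame"][:,:,::-1]); print(c,d["intrinsics"].round(1).tolist(),d["R"].round(3).tolist(),d["t"].round(3).tolist())
E
```

```text
pics
{'clock': 0.0, 'q': [1.308, 0.69, -0.195, 1.566, 0.157, 0.903, -0.215], 'qd': [-0.0, -0.002, 0.0, -0.001, 0.0, -0.001, 0.001], 'joint_torque': [0.0, -52.756, -1.267, -15.343, -0.053, 0.007, 0.0], 'tool_pos': [0.183, -0.597, 0.246], 'eef_rot': [-0.568, 0.421, -0.42, 0.569], 'contact_force': [0.217, -0.602, -0.503], 'moment': [-0.016, -0.006, 0.024], 'opening': 1.002} 0.008
side [[480.9, 0.0, 311.5], [0.0, 480.9, 238.2], [0.0, 0.0, 1.0]] [[-0.981, -0.194, -0.01], [-0.137, 0.727, -0.673], [0.137, -0.659, -0.74]] [0.555, 0.042, 0.811]
top [[484.4, 0.0, 315.7], [0.0, 484.4, 240.5], [0.0, 0.0, 1.0]] [[0.094, -0.996, -0.006], [-0.97, -0.09, -0.226], [0.225, 0.027, -0.974]] [0.042, 0.569, 0.77]
```

View pics/side0.png

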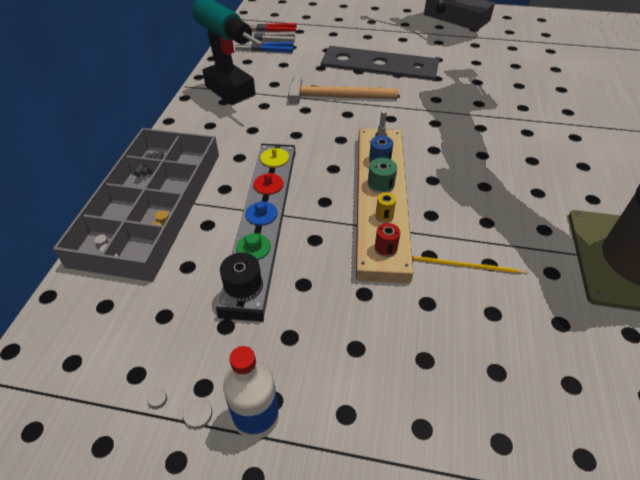

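View pics/top0.png

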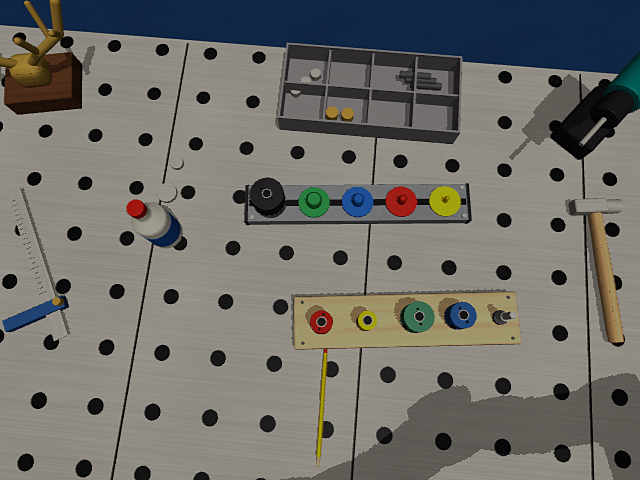

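```bash
cat > h.py <<'E'
from plant import r
import cv2,numpy as np
from scipy.spatial.transform import Rotation as Ro
def ray(d,c):
    v=np.linalg.inv(d["intrinsics"])@[c[1],c[0],1]; R=d["R"];return -R.T@d["t"],R.T@v
def atz(d,c,z):
    o,v=ray(d,c);return o+v*(z-o[2])/v[2]
def tri(d1,c1,d2,c2):
    A=np.zeros((3,3));b=np.zeros(3)
    for d,c in((d1,c1),(d2,c2)):
        o,v=ray(d,c);v/=np.linalg.norm(v);P=np.eye(3)-np.outer(v,v);A+=P;b+=P@o
    return np.linalg.solve(A,b)
def proj(d,X):
    p=d["intrinsics"]@(d["R"]@X+d["t"]);return p[1::-1]/p[2]
def tool():
    s=r.get_state();M=Ro.from_quat(s["eef_rot"]).as_matrix();return np.array(s["tool_pos"]),M,s
def shift(target):
    p,M,s=tool();return M.T@(np.array(target)-p)*1000
E
python3 - <<'E'
from h import *
D={c:r.snapshot(c) for c in("side","top")}
print(tool()[1].round(2).tolist())
for n in "saw_yellow saw_red saw_blue saw_green saw_black post_yellow post_red post_blue post_green oil".split():
    z=.03 if "saw" in n else .025
    if n=="oil": z=0
    o={}
    for c in D:
        l=r.tip_of(c,n); o[c]=l
        for k in l[:2]: print(n,c,np.round(k["p"],2),np.round(k["centre"],1),atz(D[c],k["centre"],z).round(4)[:2])
    if o["side"] and o["top"]: print("   tri",tri(D["side"],o["side"][0]["centre"],D["top"],o["top"][0]["centre"]).round(4))
E
```

```text
[[0.29, -0.0, 0.96], [-0.96, 0.0, 0.29], [-0.0, -1.0, -0.0]]
saw_yellow side 0.78 [215.8 384.5] [ 0.4342 -0.0031]
saw_yellow top 0.56 [320.1 366.6] [ 0.4381 -0.0055]
   tri [ 0.4362 -0.0055  0.028 ]
saw_red side 0.78 [248.1 387.8] [0.4217 0.0717]
saw_red top 0.59 [322.5 320. ] [0.4264 0.0745]
   tri [0.424  0.0747 0.0337]
saw_blue side 0.79 [156.7 378.6] [ 0.4614 -0.1679]
saw_blue top 0.65 [319.4 457.2] [ 0.454  -0.1614]
saw_blue top 0.56 [203.7 444. ] [ 0.6613 -0.1314]
   tri [ 0.4573 -0.1602  0.0354]
saw_green side 0.63 [184.7 377.6] [ 0.4547 -0.0834]
saw_green top 0.78 [319.5 412.2] [ 0.4465 -0.084 ]
   tri [ 0.4507 -0.0846  0.0284]
saw_black side 0.77 [285.3 241.2] [0.6393 0.1912]
saw_black top 0.82 [202.8 268.4] [0.6334 0.1887]
   tri [0.6374 0.1894 0.0266]
post_yellow side 0.75 [158.6 276.7] [ 0.6626 -0.131 ]
post_yellow top 0.73 [202.1 445.9] [ 0.6664 -0.136 ]
   tri [ 0.6661 -0.1369  0.0206]
post_red side 0.57 [183.  265.8] [ 0.6652 -0.055 ]
post_red top 0.73 [198.7 399.4] [ 0.6651 -0.0505]
   tri [ 0.6635 -0.0498  0.0297]
post_blue side 0.73 [210.6 256.7] [0.6621 0.0211]
post_blue top 0.76 [199.6 355.5] [0.6559 0.03  ]
   tri [0.6558 0.0305 0.034 ]
post_green side 0.74 [245.4 253. ] [0.6456 0.1034]
post_green top 0.74 [231.7 166.6] [0.5631 0.3677]
post_green top 0.64 [199.9 319.2] [0.6491 0.0966]
   tri [0.5408 0.2945 0.2506]
oil side 0.93 [418.5 256.9] [0.5648 0.3781]
oil top 0.82 [234.7 163.6] [0.5624 0.381 ]
   tri [0.5628 0.3797 0.004 ]
```

```bash
python3 - <<'E'
from h import *
from scipy.optimize import least_squares
D={c:r.snapshot(c) for c in("side","top")}
# regions too: centroid of visible disc
rows={"car":(["saw_red","saw_yellow","saw_green","saw_blue"],[0,1,2,3],.03),"rail":(["saw_black","post_green","post_blue","post_red","post_yellow"],[0,1,2,3,4],.03)}
import json;out={}
for k,(ns,idx,z0) in rows.items():
    obs=[]
    for n,i in zip(ns,idx):
        z=.03 if "saw" in n else .025
        for c in D:
            for e in r.tip_of(c,n):
                obs.append((n,c,i,z,e["centre"]))
    def f(p,full=False):
        u=np.array([np.cos(p[2]),np.sin(p[2])])
        res=[proj(D[c],np.r_[p[:2]+u*.08*i,z])-e for n,c,i,z,e in obs]
        return np.array(res) if full else np.ravel(res)
    s=least_squares(f,[.43 if k=="car" else .64,.08 if k=="car" else .19,-1.5],loss="soft_l1",f_scale=2)
    u=np.array([np.cos(s.x[2]),np.sin(s.x[2])])
    print(k,s.x.round(4))
    for (n,c,i,z,e),q in zip(obs,f(s.x,True)): print("  ",n,c,q.round(1))
    for n,i in zip(ns,idx): out[n]=list((s.x[:2]+u*.08*i).round(4)); print(n,out[n])
    out[k]=s.x[2]
json.dump(out,open("pos.json","w"))
for c in D:
    im=D[c]["frame"][:,:,::-1].copy()
    for n in out:
        if n in("car","rail"):continue
        zs=(.03,.074) if "saw" in n else (.025,.05)
        for z,col in zip(zs,((255,255,255),(255,0,255))):
            a=proj(D[c],np.r_[out[n],z]);cv2.circle(im,(int(round(a[1])),int(round(a[0]))),1,col,-1)
    a=im[110:320,200:440] if c=="side" else im[170:360,230:530]
    cv2.imwrite(f"pics/{c}1.png",cv2.resize(a,None,fx=2.6,fy=2.6,interpolation=cv2.INTER_CUBIC))
E
```

```text
car [ 0.4251  0.0766 -1.4293]
   saw_red side [ 3.2 -1.2]
   saw_red top [-1.2  0.3]
   saw_yellow side [-0.6 -0.2]
   saw_yellow top [118.6  99.2]
   saw_yellow top [1.3 2. ]
   saw_green side [2.3 3.6]
   saw_green top [-2.8 -2.2]
   saw_blue side [0.8 0.1]
   saw_blue top [-1.3 -0. ]
saw_red [np.float64(0.4251), np.float64(0.0766)]
saw_yellow [np.float64(0.4364), np.float64(-0.0026)]
saw_green [np.float64(0.4477), np.float64(-0.0818)]
saw_blue [np.float64(0.459), np.float64(-0.161)]
rail [ 0.6363  0.1863 -1.4676]
   saw_black side [0.6 0.1]
   saw_black top [-0.4  2.8]
   saw_black top [  1.4 -44. ]
   post_green side [-1.6 -2. ]
   post_green top [-0.3 -1.2]
   post_blue side [1.6 0.9]
   post_blue top [-0.2  1.5]
   post_red side [0.9 3.6]
   post_red side [ -65.2 -120.3]
   post_red top [1.2 1.6]
   post_yellow side [-0.4 -3.5]
   post_yellow top [ 1.7 -1.5]
saw_black [np.float64(0.6363), np.float64(0.1863)]
post_green [np.float64(0.6445), np.float64(0.1067)]
post_blue [np.float64(0.6527), np.float64(0.0272)]
post_red [np.float64(0.661), np.float64(-0.0524)]
post_yellow [np.float64(0.6692), np.float64(-0.132)]
```

View pics/side1.png

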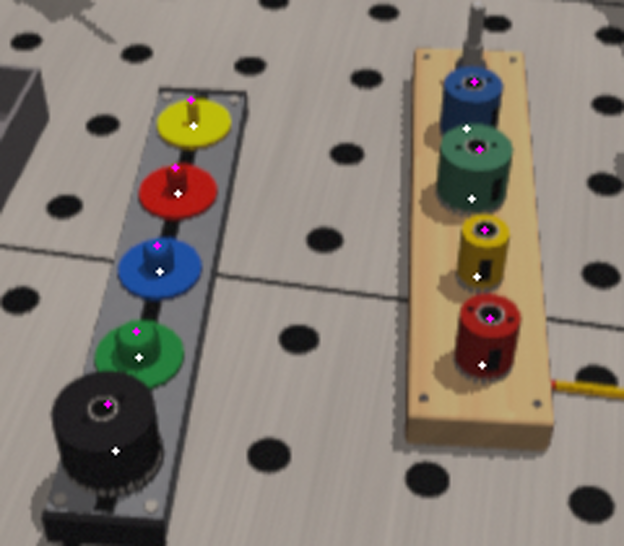

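View pics/top1.png

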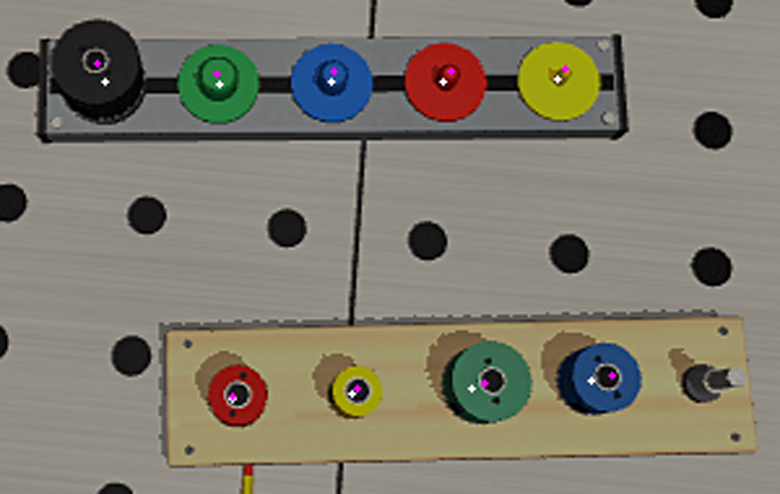

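```bash
python3 - <<'E'
from h import *
D={c:r.snapshot(c) for c in("side","top")}
T=lambda x,y:(y/2.6+170,x/2.6+230)
S=lambda x,y:(y/2.6+110,x/2.6+200)
for n,t,s,z in[("red",(238,394),(490,312),.074),("yel",(358,389),(486,230),.074),("grn",(491,379),(477,145),.074),("blu",(607,376),(474,83),.074),
 ("black",(95,61),(103,408),.074),("p_grn",(218,83),(139,353),.03),("p_blu",(332,83),(160,267),.03),("p_red",(446,82),(178,190),.03),("p_yel",(559,81),(194,123),.03)]:
    a=tri(D["side"],S(*s),D["top"],T(*t)); print(n,a.round(4),atz(D["side"],S(*s),z)[:2].round(4),atz(D["top"],T(*t),z)[:2].round(4))
E
```

```text
red [0.4254 0.072  0.0735] [0.4253 0.0725] [0.4255 0.072 ]
yel [ 0.4351 -0.0033  0.0716] [ 0.4344 -0.0006] [ 0.4357 -0.0032]
grn [ 0.4491 -0.0863  0.0742] [ 0.4484 -0.0864] [ 0.4499 -0.0864]
blu [ 0.4581 -0.1596  0.0727] [ 0.4573 -0.1577] [ 0.4586 -0.1593]
black [0.6374 0.1881 0.0722] [0.6369 0.1894] [0.6366 0.1879]
p_grn [0.6437 0.106  0.0273] [0.6429 0.1082] [0.6427 0.1059]
p_blu [0.6516 0.0257 0.026 ] [0.6503 0.0295] [0.6502 0.0259]
p_red [ 0.6597 -0.0546  0.026 ] [ 0.6583 -0.0502] [ 0.6583 -0.054 ]
p_yel [ 0.6679 -0.1342  0.0251] [ 0.6659 -0.1281] [ 0.6664 -0.1331]
```

```bash
cat >> h.py <<'E'
P=dict(red=(.4254,.072),yellow=(.435,-.003),green=(.449,-.086),blue=(.458,-.1595),p_green=(.6435,.1065),p_blue=(.6515,.027),p_red=(.6598,-.053),p_yellow=(.668,-.1325))
def go(xy,z,yaw=6):
    p,M,s=tool()
    a=np.degrees(np.arctan2(M[1,0],M[0,0]))
    print("pos",p.round(4),"yaw",a.round(2),"tilt",np.degrees(np.arccos(-M[2,1])).round(2),"F",np.round(s["contact_force"],1),"op",round(float(s["opening"]),3),"t",round(float(s["clock"]),2))
    if isinstance(xy,str): xy=P[xy]
    print("SHIFT",shift(np.r_[xy,z]).round(1),"spin",round(a-yaw,1))
E
python3 -c "
from h import *
go('blue',.16)"
```

```text
pos [ 0.1828 -0.5977  0.2467] yaw -72.99 tilt 0.0 F [ 0.  -0.7  0.1] op 0.997 t 2.3
SHIFT [-338.5   86.7  391.3] spin -79.0
```

```bash
python3 -m inch '-15 4 18 -4;-45 12 52 -10;-80 20 92 -18;-115 30 132 -27;-150 38 172 -35;-184 47 212 -43;-218 56 252 -51;-252 65 292 -59;-284 73 328 -66;-310 80 358 -72' 1
python3 -c "
from h import *
go('blue',.16)"
```

```text
clock: 3.3
tool_pos: [0.4301, -0.2039, 0.1684]
eef_rot: [0.707, -0.004, 0.005, -0.707]
contact_force: [1.3, -0.9, -0.3]
opening: 0.997
pos [ 0.4301 -0.2039  0.1684] yaw -0.76 tilt 0.06 F [ 1.3 -0.9 -0.3] op 0.997 t 3.3
SHIFT [27.3  8.4 44.7] spin -6.8
```

```bash
python3 -m inch '8 2 14 -3;16 5 30 -6;22 7 38 -7;22 7 38 -7;22 7 38 -7'
python3 -c "
from h import *
go('blue',.05)"
```

```text
clock: 3.8
tool_pos: [0.4511, -0.169, 0.1615]
eef_rot: [0.707, 0.036, -0.036, -0.706]
contact_force: [0.1, -0.2, 0.8]
opening: 0.999
pos [ 0.4511 -0.169   0.1615] yaw 5.87 tilt 0.07 F [ 0.1 -0.2  0.8] op 0.999 t 3.8
SHIFT [  7.9 111.5   8.8] spin -0.1
```

```bash
python3 -m inch '5 12 5 0;8 40 9 0;8 72 9 0;8 98 9 0;8 111 9 0;8 111 9 0;8 111 9 0'
python3 - <<'E'
from h import *
go('blue',.05)
for c in("side","top"):
    d=r.snapshot(c); im=d["frame"][:,:,::-1]; a=im[60:300,260:500] if c=="side" else im[230:420,350:590]
    cv2.imwrite(f"pics/{c}2.png",cv2.resize(a,None,fx=2.5,fy=2.5))
E
```

```text
clock: 4.5
tool_pos: [0.4584, -0.1582, 0.0503]
eef_rot: [0.706, 0.037, -0.037, -0.706]
contact_force: [-0.1, -0.2, -0.7]
opening: 1.002
pos [ 0.4584 -0.1582  0.0503] yaw 5.97 tilt 0.04 F [-0.1 -0.2 -0.7] op 1.002 t 4.5
SHIFT [-0.6  0.3 -1.3] spin -0.0
```

View pics/side2.png

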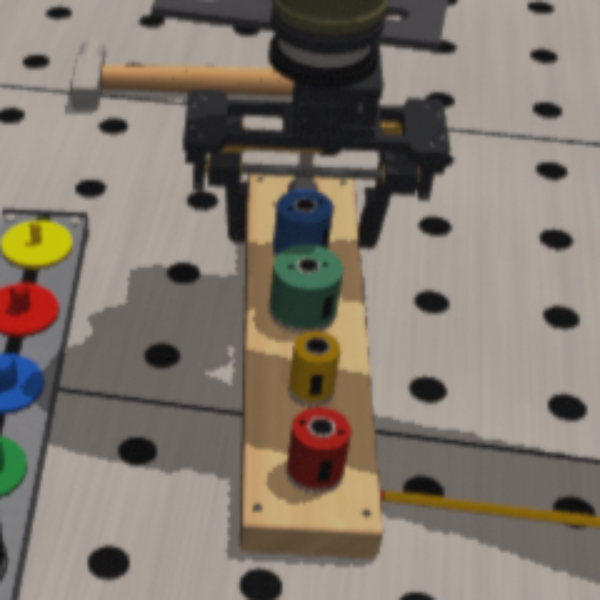

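View pics/top2.png

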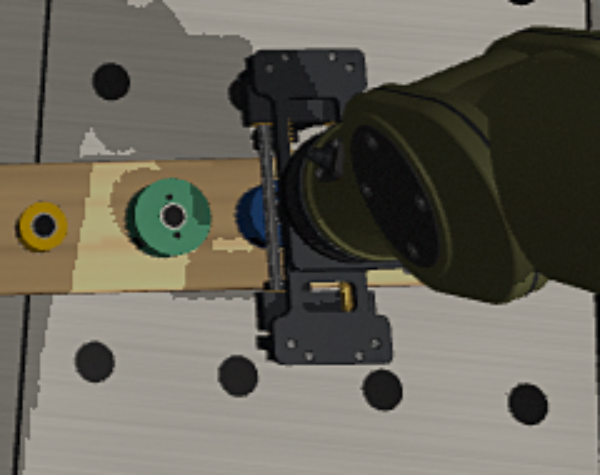

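```bash
python3 -m inch '0 0 0 0;0 0 0 0;0 0 0 0;0 0 0 0;0 0 0 0;0 0 0 0' -1 25; python3 -m inch '0 0 0 0;0 -4 0 0;0 -20 0 0;0 -42 0 0;0 -68 0 0;0 -85 0 0;0 -90 0 0'
python3 - <<'E'
from h import *
go('p_blue',.14)
for c in("side",):
    d=r.snapshot(c); im=d["frame"][:,:,::-1]; a=im[30:300,220:490] 
    cv2.imwrite(f"pics/{c}3.png",cv2.resize(a,None,fx=2.2,fy=2.2))
E
```

```text
clock: 5.2
tool_pos: [0.4587, -0.158, 0.0506]
eef_rot: [0.706, 0.037, -0.037, -0.706]
contact_force: [-0.5, -0.3, 1.4]
opening: 0.486
clock: 5.9
tool_pos: [0.4593, -0.1582, 0.1421]
eef_rot: [0.706, 0.038, -0.036, -0.706]
contact_force: [0.5, -0.7, -1.5]
opening: 0.488
pos [ 0.4593 -0.1582  0.1421] yaw 5.98 tilt 0.15 F [ 0.5 -0.7 -1.5] op 0.488 t 5.9
SHIFT [210.5   2.5 164.2] spin -0.0
```

View pics/side3.png

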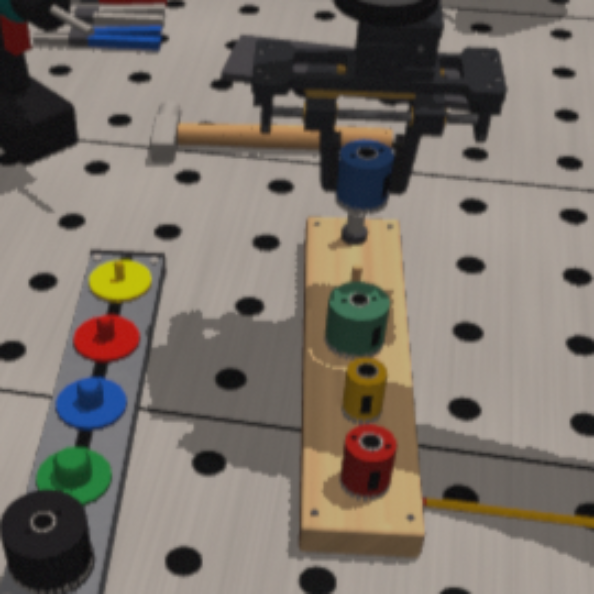

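```bash
python3 -m inch '10 0 8 0;34 0 26 0;64 0 50 0;96 0 75 0;128 0 100 0;158 0 124 0;182 0 143 0;200 0 157 0;208 1 163 0;210 1 165 0'
python3 -m inch '0 0 0 0;0 0 0 0;0 0 0 0'
python3 - <<'E'
from h import *
go('p_blue',.051)
for c in("side","top"):
    d=r.snapshot(c); im=d["frame"][:,:,::-1]; a=im[30:300,150:420]  if c=="side" else im[100:340,240:480]
    cv2.imwrite(f"pics/{c}4.png",cv2.resize(a,None,fx=2.2,fy=2.2))
E
```

```text
clock: 6.95
tool_pos: [0.6501, 0.0298, 0.138]
eef_rot: [-0.706, -0.037, 0.038, 0.706]
contact_force: [-1.9, -0.3, -1.9]
opening: 0.487
clock: 7.25
tool_pos: [0.6496, 0.0267, 0.1395]
eef_rot: [0.707, 0.036, -0.037, -0.706]
contact_force: [-0.6, 0.0, -2.0]
opening: 0.495
pos [0.6496 0.0267 0.1395] yaw 5.92 tilt 0.08 F [-0.6  0.  -2. ] op 0.495 t 7.25
SHIFT [ 2.  88.5  0.2] spin -0.1
```

View pics/side4.png

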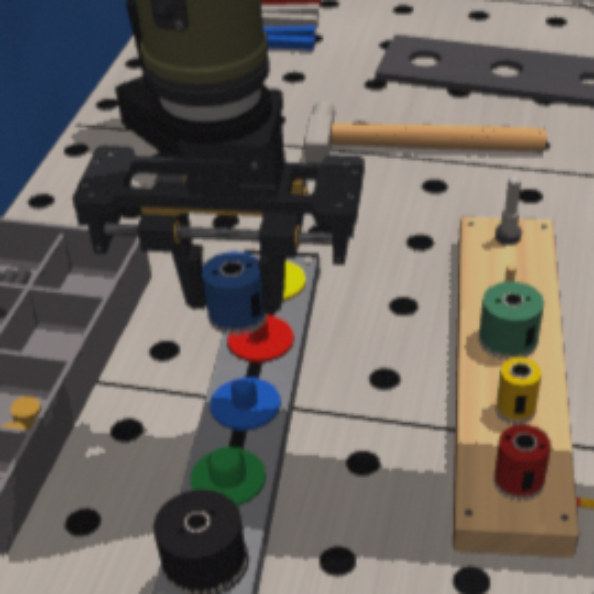

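View pics/top4.png

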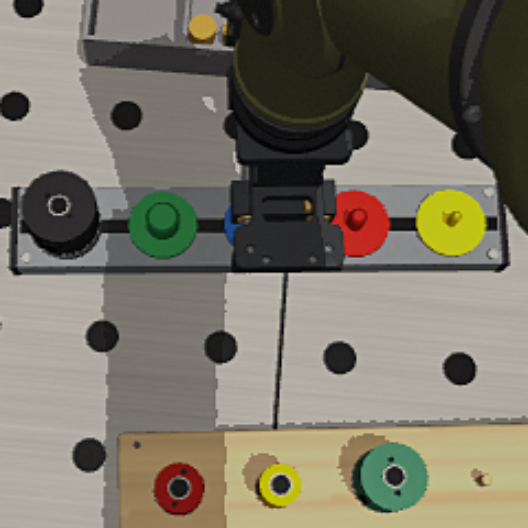

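```bash
python3 - <<'E'
from h import *
d=r.snapshot("side"); print(proj(d,np.array([.6496,.0254,.163]))[::-1], "atz", atz(d,(150.9,255),.163))
E
python3 -m inch '2 10 1 0;2 30 1 0;2 52 1 0;2 70 1 0;2 80 1 0;2 86 1 0;2 88 1 0;2 88 1 0;2 88 1 0'
python3 -c "
from h import *
go('p_blue',.051)"
```

```text
[255.39064555 151.26222845] atz [0.65046339 0.02461306 0.163     ]
clock: 8.3
tool_pos: [0.6528, 0.0294, 0.0523]
eef_rot: [-0.706, -0.038, 0.037, 0.706]
contact_force: [-0.5, 0.2, -0.8]
opening: 0.49
pos [0.6528 0.0294 0.0523] yaw 6.0 tilt 0.09 F [-0.5  0.2 -0.8] op 0.49 t 8.3
SHIFT [-1.5  1.3 -2.3] spin 0.0
```

```bash
python3 -m inch '0 1 0 0;0 2 0 0;0 2 0 0;0 2 0 0'
python3 -m inch '0 0 0 0;0 0 0 0;0 0 0 0;0 0 0 0;0 0 0 0;0 0 0 0' 1; python3 -m inch '0 -10 0 0;0 -35 0 0;0 -70 0 0;0 -100 0 0;0 -108 0 0;0 -110 0 0;0 -110 0 0'
python3 - <<'E'
from h import *
go('green',.16)
E
```

```text
clock: 8.7
tool_pos: [0.6527, 0.0294, 0.0506]
eef_rot: [0.706, 0.037, -0.037, -0.706]
contact_force: [-1.7, 0.2, 6.0]
opening: 0.491
clock: 9.3
tool_pos: [0.6521, 0.0294, 0.0494]
eef_rot: [0.706, 0.037, -0.037, -0.706]
contact_force: [-0.1, 0.8, 0.1]
opening: 0.99
clock: 10.0
tool_pos: [0.6515, 0.0291, 0.1589]
eef_rot: [0.706, 0.037, -0.038, -0.706]
contact_force: [-0.6, 0.5, -0.5]
opening: 1.002
pos [0.6515 0.0291 0.1589] yaw 6.01 tilt 0.08 F [-0.6  0.5 -0.5] op 1.002 t 10.0
SHIFT [-213.5   -0.8  -93.3] spin 0.0
```

```bash
python3 -m inch '-10 0 -4 0;-40 0 -17 0;-75 0 -33 0;-110 0 -48 0;-145 0 -63 0;-175 0 -76 0;-198 0 -87 0;-210 0 -92 0;-213 0 -93 0;-213 0 -93 0'
python3 -m inch '0 0 0 0;0 0 0 0'
python3 - <<'E'
from h import *
go('green',.05)
for c in("side","top"):
    d=r.snapshot(c); im=d["frame"][:,:,::-1]; a=im[30:300,200:470]  if c=="side" else im[130:370,240:480]
    cv2.imwrite(f"pics/{c}5.png",cv2.resize(a,None,fx=2.2,fy=2.2))
E
```

```text
clock: 11.0
tool_pos: [0.4507, -0.0849, 0.1592]
eef_rot: [-0.706, -0.037, 0.037, 0.706]
contact_force: [0.0, -0.6, 0.4]
opening: 0.999
clock: 11.2
tool_pos: [0.4513, -0.0845, 0.1594]
eef_rot: [-0.706, -0.038, 0.037, 0.706]
contact_force: [0.3, -0.6, -0.6]
opening: 1.003
pos [ 0.4513 -0.0845  0.1594] yaw 6.07 tilt 0.08 F [ 0.3 -0.6 -0.6] op 1.003 t 11.2
SHIFT [ -2.6 109.4  -1.3] spin 0.1
```

View pics/side5.png

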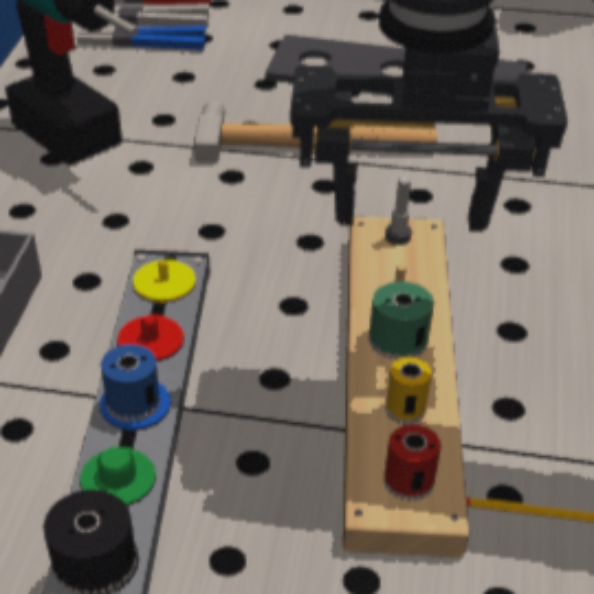

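View pics/top5.png

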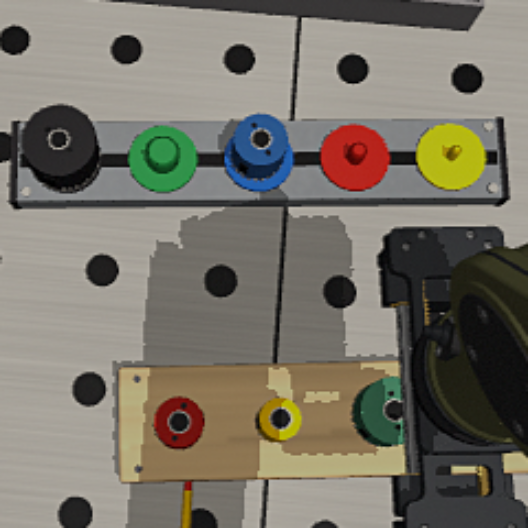

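```bash
python3 - <<'E'
from h import *
d=r.snapshot("side"); print("blue atz side", atz(d,(194.1,258.2),.074))
d=r.snapshot("top"); print("blue atz top", atz(d,(192.7,358.2),.074))
E
python3 -m inch '-1 10 -1 0;-2 40 -1 0;-2 72 -1 0;-2 98 -1 0;-2 109 -1 0;-2 109 -1 0;-2 109 -1 0'
python3 -m inch '0 0 0 0;0 0 0 0;0 0 0 0;0 0 0 0;0 0 0 0' -1 25
python3 -c "
from h import *
go('green',.05)"
python3 -m inch '0 -4 0 0;0 -20 0 0;0 -42 0 0;0 -68 0 0;0 -85 0 0;0 -90 0 0;0 -90 0 0'
python3 -c "
from h import *
go('p_green',.14)"
```

```text
blue atz side [0.65243024 0.02898224 0.074     ]
blue atz top [0.65276972 0.028651   0.074     ]
clock: 12.1
tool_pos: [0.4484, -0.0864, 0.0506]
eef_rot: [0.706, 0.037, -0.037, -0.706]
contact_force: [-0.7, -0.9, -0.6]
opening: 1.001
clock: 12.6
tool_pos: [0.4485, -0.0867, 0.0507]
eef_rot: [-0.706, -0.037, 0.037, 0.706]
contact_force: [-1.5, -0.3, 3.0]
opening: 0.574
pos [ 0.4485 -0.0867  0.0507] yaw 6.0 tilt 0.05 F [-1.5 -0.3  3. ] op 0.574 t 12.6
SHIFT [0.6 0.7 0.6] spin -0.0
clock: 13.3
tool_pos: [0.4483, -0.0869, 0.1409]
eef_rot: [0.706, 0.037, -0.036, -0.706]
contact_force: [-0.4, -0.0, -1.4]
opening: 0.575
pos [ 0.4483 -0.0869  0.1409] yaw 5.98 tilt 0.06 F [-0.4 -0.  -1.4] op 0.575 t 13.3
SHIFT [214.3   1.1 172. ] spin -0.0
```

```bash
python3 -m inch '10 0 8 0;36 0 29 0;66 0 53 0;98 0 79 0;130 0 105 0;160 0 128 0;186 0 149 0;204 0 163 0;212 0 170 0;214 0 172 0'
python3 -m inch '0 0 0 0;0 0 0 0;0 0 0 0'
python3 - <<'E'
from h import *
go('p_green',.051)
for c in("side",):
    d=r.snapshot(c); im=d["frame"][:,:,::-1]; a=im[60:330,150:420]
    cv2.imwrite(f"pics/{c}6.png",cv2.resize(a,None,fx=2.2,fy=2.2))
    t=tool()[0];print(proj(d,t+[0,0,.0233])[::-1])
E
```

```text
clock: 14.3
tool_pos: [0.6427, 0.1086, 0.1391]
eef_rot: [-0.706, -0.037, 0.038, 0.706]
contact_force: [-0.2, 0.4, -1.2]
opening: 0.568
clock: 14.6
tool_pos: [0.6424, 0.1054, 0.1404]
eef_rot: [0.707, 0.036, -0.037, -0.706]
contact_force: [-0.3, -0.2, -1.4]
opening: 0.568
pos [0.6424 0.1054 0.1404] yaw 5.94 tilt 0.09 F [-0.3 -0.2 -1.4] op 0.568 t 14.6
SHIFT [ 1.3 89.4  1.1] spin -0.1
[245.21995542 184.4051423 ]
```

View pics/side6.png

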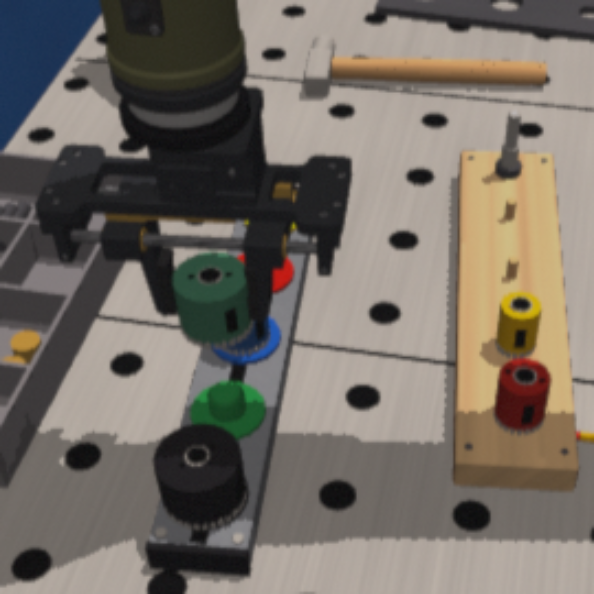

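```bash
python3 -m inch '1 10 0 0;1 30 0 0;1 52 0 0;1 70 0 0;1 80 0 0;1 86 0 0;1 88 0 0;1 89 0 0;1 89 0 0'
python3 -c "
from h import *
go('p_green',.0505)"
```

```text
clock: 15.55
tool_pos: [0.6445, 0.107, 0.0521]
eef_rot: [-0.706, -0.037, 0.037, 0.706]
contact_force: [0.4, 0.3, -1.9]
opening: 0.573
pos [0.6445 0.107  0.0521] yaw 6.0 tilt 0.07 F [ 0.4  0.3 -1.9] op 0.573 t 15.55
SHIFT [-1.   1.6 -0.4] spin -0.0
```

```bash
python3 -m inch '0 1 0 0;0 2 0 0;0 2 0 0;0 2 0 0'
python3 -m inch '0 0 0 0;0 0 0 0;0 0 0 0;0 0 0 0;0 0 0 0;0 0 0 0' 1; python3 -m inch '0 -10 0 0;0 -35 0 0;0 -70 0 0;0 -100 0 0;0 -108 0 0;0 -110 0 0;0 -110 0 0'
python3 - <<'E'
from h import *
go('yellow',.16)
E
```

```text
clock: 15.95
tool_pos: [0.6445, 0.1071, 0.0508]
eef_rot: [0.706, 0.038, -0.036, -0.706]
contact_force: [-1.3, -1.0, 4.9]
opening: 0.57
clock: 16.55
tool_pos: [0.644, 0.1069, 0.0494]
eef_rot: [0.706, 0.037, -0.037, -0.706]
contact_force: [-0.1, -0.0, 0.3]
opening: 1.001
clock: 17.25
tool_pos: [0.6434, 0.1066, 0.1589]
eef_rot: [0.706, 0.037, -0.037, -0.706]
contact_force: [-0.5, 0.3, -1.0]
opening: 1.002
pos [0.6434 0.1066 0.1589] yaw 6.0 tilt 0.08 F [-0.5  0.3 -1. ] op 1.002 t 17.25
SHIFT [-218.8   -0.8  -87.2] spin 0.0
```

```bash
python3 -m inch '-10 0 -4 0;-40 0 -16 0;-75 0 -30 0;-112 0 -45 0;-148 0 -59 0;-180 0 -72 0;-204 0 -81 0;-216 0 -86 0;-219 0 -87 0;-219 0 -87 0'
python3 -m inch '0 0 0 0;0 0 0 0'
python3 - <<'E'
from h import *
go('yellow',.05)
for c in("side","top"):
    d=r.snapshot(c); im=d["frame"][:,:,::-1]; a=im[60:330,200:470]  if c=="side" else im[130:370,240:480]
    cv2.imwrite(f"pics/{c}7.png",cv2.resize(a,None,fx=2.2,fy=2.2))
E
```

```text
clock: 18.25
tool_pos: [0.435, -0.0025, 0.1589]
eef_rot: [-0.706, -0.037, 0.038, 0.706]
contact_force: [0.6, -0.2, 0.5]
opening: 1.002
clock: 18.45
tool_pos: [0.4362, -0.0019, 0.1593]
eef_rot: [-0.706, -0.038, 0.037, 0.706]
contact_force: [-0.4, 1.1, -0.1]
opening: 0.999
pos [ 0.4362 -0.0019  0.1593] yaw 6.04 tilt 0.05 F [-0.4  1.1 -0.1] op 0.999 t 18.45
SHIFT [ -1.4 109.3  -1.1] spin 0.0
```

View pics/side7.png

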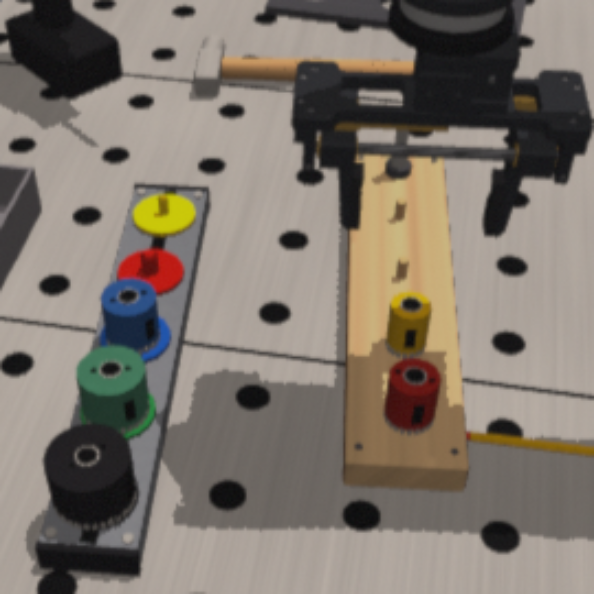

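View pics/top7.png

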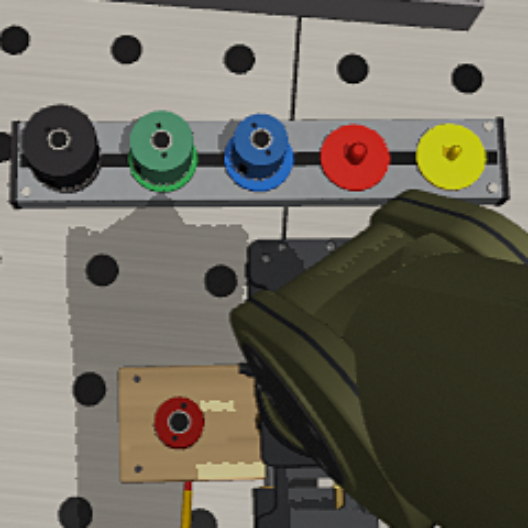

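Green and blue are seated in line (top hubs at (162,139) and (260,138) of the crop); the gripper straddles the yellow saw.

```bash
python3 -m inch '-1 10 -1 0;-1 40 -1 0;-1 72 -1 0;-1 98 -1 0;-1 109 -1 0;-1 109 -1 0;-1 109 -1 0'
python3 -m inch '0 0 0 0;0 0 0 0;0 0 0 0;0 0 0 0;0 0 0 0;0 0 0 0;0 0 0 0' -1 25
python3 -c "
from h import *
go('yellow',.05)"
python3 -m inch '0 -4 0 0;0 -20 0 0;0 -42 0 0;0 -68 0 0;0 -85 0 0;0 -90 0 0;0 -90 0 0'
python3 -c "
from h import *
go('p_yellow',.14)"
```

```text
clock: 19.25
tool_pos: [0.4345, -0.0032, 0.0498]
eef_rot: [0.706, 0.037, -0.038, -0.706]
contact_force: [0.5, 0.9, -0.3]
opening: 1.002
clock: 19.95
tool_pos: [0.4345, -0.0036, 0.0505]
eef_rot: [0.706, 0.037, -0.037, -0.706]
contact_force: [0.6, 0.6, 0.8]
opening: 0.39
pos [ 0.4345 -0.0036  0.0505] yaw 6.01 tilt 0.01 F [0.6 0.6 0.8] op 0.39 t 19.95
SHIFT [0.6 0.5 0.5] spin 0.0
clock: 20.65
tool_pos: [0.4346, -0.0039, 0.1407]
eef_rot: [0.706, 0.037, -0.036, -0.706]
contact_force: [-0.4, -0.4, -1.2]
opening: 0.364
pos [ 0.4346 -0.0039  0.1407] yaw 5.96 tilt 0.06 F [-0.4 -0.4 -1.2] op 0.364 t 20.65
SHIFT [ 218.8    1.  -152.1] spin -0.0
```

```bash
python3 -m inch '10 0 -7 0;36 0 -25 0;68 0 -47 0;102 0 -71 0;136 0 -95 0;166 0 -115 0;191 0 -132 0;209 0 -145 0;217 0 -150 0;219 0 -152 0'
python3 -m inch '0 0 0 0;0 0 0 0;0 0 0 0'
python3 - <<'E'
from h import *
go('p_yellow',.051)
for c in("side",):
    d=r.snapshot(c); im=d["frame"][:,:,::-1]; a=im[20:290,150:420]
    cv2.imwrite(f"pics/{c}8.png",cv2.resize(a,None,fx=2.2,fy=2.2))
    t=tool()[0];print(proj(d,t+[0,0,.0233])[::-1])
E
```

```text
clock: 21.65
tool_pos: [0.6681, -0.1324, 0.138]
eef_rot: [0.707, 0.036, -0.038, -0.706]
contact_force: [-0.3, -0.1, -1.5]
opening: 0.362
clock: 21.95
tool_pos: [0.6675, -0.1313, 0.1403]
eef_rot: [0.706, 0.037, -0.038, -0.706]
contact_force: [-0.1, -0.0, -0.7]
opening: 0.358
pos [ 0.6675 -0.1313  0.1403] yaw 6.08 tilt 0.05 F [-0.1 -0.  -0.7] op 0.358 t 21.95
SHIFT [ 0.5 89.3 -1.3] spin 0.1
[269.21712968  96.9945031 ]
```

View pics/side8.png

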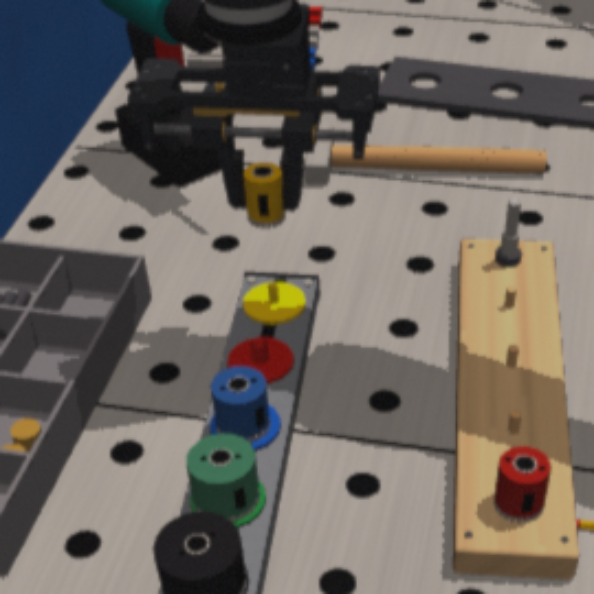

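```bash
python3 -m inch '0 10 -1 0;0 30 -1 0;0 52 -1 0;0 70 -1 0;0 80 -1 0;0 86 -1 0;0 88 -1 0;0 89 -1 0;0 89 -1 0'
python3 -c "
from h import *
go('p_yellow',.0505)"
```

```text
clock: 22.9
tool_pos: [0.6688, -0.1328, 0.0522]
eef_rot: [0.706, 0.037, -0.037, -0.706]
contact_force: [-0.1, 0.1, -0.4]
opening: 0.364
pos [ 0.6688 -0.1328  0.0522] yaw 6.0 tilt 0.08 F [-0.1  0.1 -0.4] op 0.364 t 22.9
SHIFT [-0.7  1.7  0.4] spin 0.0
```

```bash
python3 -m inch '0 1 0 0;0 2 0 0;0 2 0 0;0 2 0 0'
python3 -m inch '0 0 0 0;0 0 0 0;0 0 0 0;0 0 0 0;0 0 0 0;0 0 0 0' 1; python3 -m inch '0 -10 0 0;0 -35 0 0;0 -70 0 0;0 -100 0 0;0 -108 0 0;0 -110 0 0;0 -110 0 0'
python3 - <<'E'
from h import *
go('red',.16)
E
```

```text
clock: 23.3
tool_pos: [0.6688, -0.1329, 0.0506]
eef_rot: [0.706, 0.037, -0.037, -0.706]
contact_force: [-0.9, -0.2, 5.0]
opening: 0.359
clock: 23.9
tool_pos: [0.6682, -0.1328, 0.0494]
eef_rot: [0.706, 0.037, -0.037, -0.706]
contact_force: [-0.2, -0.3, -0.1]
opening: 0.883
clock: 24.6
tool_pos: [0.6676, -0.1331, 0.1588]
eef_rot: [0.706, 0.037, -0.038, -0.706]
contact_force: [-0.9, -0.4, -0.1]
opening: 0.996
pos [ 0.6676 -0.1331  0.1588] yaw 6.01 tilt 0.08 F [-0.9 -0.4 -0.1] op 0.996 t 24.6
SHIFT [-219.4   -1.   229.3] spin 0.0
```

```bash
python3 -m inch '-8 0 8 0;-28 0 30 0;-55 0 58 0;-85 0 89 0;-115 0 120 0;-145 0 151 0;-172 0 179 0;-195 0 203 0;-211 0 220 0;-218 0 228 0'
python3 -m inch '-1 0 1 0;-1 0 1 0;-1 0 1 0'
python3 - <<'E'
from h import *
go('red',.05)
for c in("side","top"):
    d=r.snapshot(c); im=d["frame"][:,:,::-1]; a=im[60:330,200:470]  if c=="side" else im[130:370,240:480]
    cv2.imwrite(f"pics/{c}9.png",cv2.resize(a,None,fx=2.2,fy=2.2))
E
```

```text
clock: 25.6
tool_pos: [0.4246, 0.0721, 0.1586]
eef_rot: [0.706, 0.037, -0.04, -0.706]
contact_force: [-0.3, -1.4, -0.2]
opening: 1.002
clock: 25.9
tool_pos: [0.4269, 0.0712, 0.159]
eef_rot: [0.706, 0.036, -0.037, -0.706]
contact_force: [0.7, 0.2, 0.6]
opening: 1.001
pos [0.4269 0.0712 0.159 ] yaw 5.92 tilt 0.04 F [0.7 0.2 0.6] op 1.001 t 25.9
SHIFT [ -1.3 109.    1. ] spin -0.1
```

View pics/side9.png

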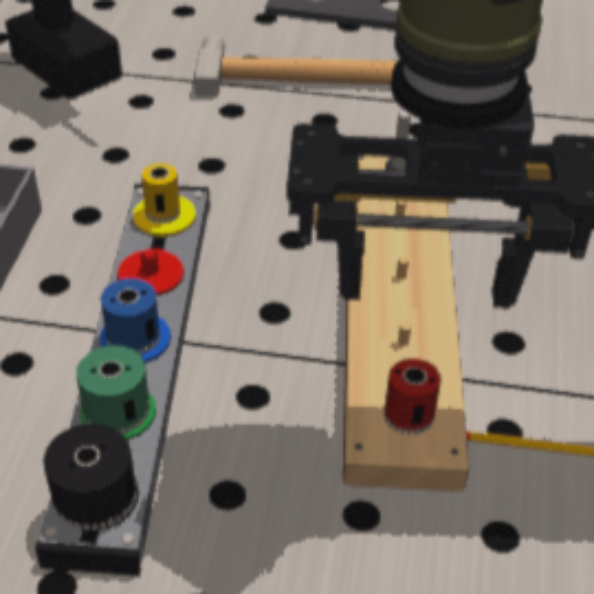

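View pics/top9.png

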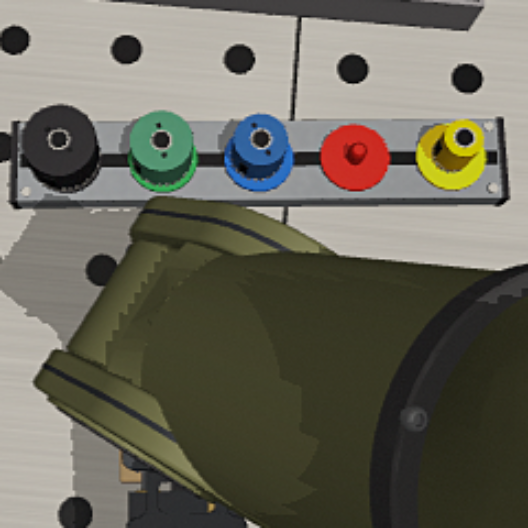

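```bash
python3 -m inch '-1 10 1 0;-1 40 1 0;-1 72 1 0;-1 98 1 0;-1 109 1 0;-1 109 1 0;-1 109 1 0'
python3 -m inch '0 0 0 0;0 0 0 0;0 0 0 0;0 0 0 0;0 0 0 0;0 0 0 0;0 0 0 0' -1 25
python3 -c "
from h import *
go('red',.05)"
python3 -m inch '0 -4 0 0;0 -20 0 0;0 -42 0 0;0 -68 0 0;0 -85 0 0;0 -90 0 0;0 -90 0 0'
python3 -c "
from h import *
go('p_red',.14)"
```

```text
clock: 26.7
tool_pos: [0.4257, 0.0727, 0.0505]
eef_rot: [0.706, 0.037, -0.037, -0.706]
contact_force: [0.0, 0.1, 0.4]
opening: 1.0
clock: 27.4
tool_pos: [0.4254, 0.0729, 0.0506]
eef_rot: [0.706, 0.037, -0.037, -0.706]
contact_force: [0.1, -0.5, 1.6]
opening: 0.427
pos [0.4254 0.0729 0.0506] yaw 6.01 tilt 0.01 F [ 0.1 -0.5  1.6] op 0.427 t 27.4
SHIFT [-0.1  0.6 -0.9] spin 0.0
clock: 28.1
tool_pos: [0.4256, 0.0727, 0.1407]
eef_rot: [-0.706, -0.037, 0.036, 0.706]
contact_force: [-0.2, -0.1, -2.0]
opening: 0.429
pos [0.4256 0.0727 0.1407] yaw 5.97 tilt 0.05 F [-0.2 -0.1 -2. ] op 0.429 t 28.1
SHIFT [ 219.9    0.9 -149.3] spin -0.0
```

```bash
python3 -m inch '10 0 -7 0;36 0 -25 0;68 0 -46 0;102 0 -69 0;136 0 -92 0;167 0 -113 0;192 0 -130 0;210 0 -142 0;218 0 -147 0;220 0 -148 0'
python3 -m inch '0 0 0 0;0 0 0 0;0 0 0 0'
python3 - <<'E'
from h import *
go('p_red',.051)
for c in("side",):
    d=r.snapshot(c); im=d["frame"][:,:,::-1]; a=im[20:290,150:420]
    cv2.imwrite(f"pics/{c}10.png",cv2.resize(a,None,fx=2.2,fy=2.2))
    t=tool()[0];print(proj(d,t+[0,-.001,.0233])[::-1])
E
```

```text
clock: 29.1
tool_pos: [0.6594, -0.0516, 0.1388]
eef_rot: [0.706, 0.036, -0.038, -0.706]
contact_force: [-0.6, 0.8, -1.2]
opening: 0.429
clock: 29.4
tool_pos: [0.6589, -0.0505, 0.1406]
eef_rot: [0.706, 0.037, -0.038, -0.706]
contact_force: [-0.6, 0.4, -1.7]
opening: 0.429
pos [ 0.6589 -0.0505  0.1406] yaw 6.1 tilt 0.04 F [-0.6  0.4 -1.7] op 0.429 t 29.4
SHIFT [ 0.7 89.6 -2.6] spin 0.1
[262.25635356 122.47807135]
```

View pics/side10.png

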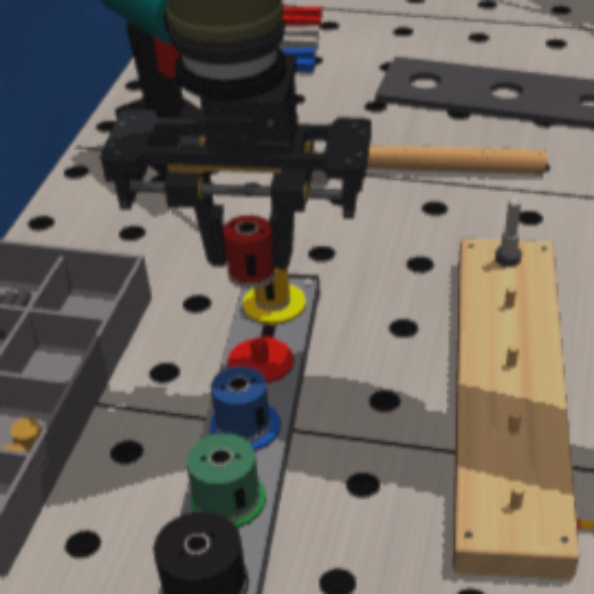

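Red hub at crop (247,227), i.e. (262.3,123.2): matches the prediction. Lower it.

```bash
python3 -m inch '0 10 -2 0;0 30 -2 0;0 52 -2 0;0 70 -2 0;0 80 -2 0;0 86 -2 0;0 88 -2 0;0 89 -2 0;0 89 -2 0'
python3 -c "
from h import *
go('p_red',.0505)"
```

```text
clock: 30.35
tool_pos: [0.6604, -0.0532, 0.0522]
eef_rot: [-0.706, -0.037, 0.037, 0.706]
contact_force: [-0.8, -0.4, -1.1]
opening: 0.432
pos [ 0.6604 -0.0532  0.0522] yaw 6.0 tilt 0.07 F [-0.8 -0.4 -1.1] op 0.432 t 30.35
SHIFT [-0.5  1.7  0.3] spin 0.0
```

```bash
python3 -m inch '0 1 0 0;0 2 0 0;0 2 0 0;0 2 0 0'
python3 -m inch '0 0 0 0;0 0 0 0;0 0 0 0;0 0 0 0;0 0 0 0;0 0 0 0;0 0 0 0' 1; python3 -m inch '0 -10 0 0;0 -35 0 0;0 -70 0 0;0 -105 0 0;0 -130 0 0;0 -140 0 0;0 -140 0 0'
python3 -m inch '-10 0 0 0;-40 0 0 0;-75 0 0 0;-110 0 0 0;-140 0 0 0;-155 0 0 0;-160 0 0 0;-160 0 0 0;-160 0 0 0'
python3 - <<'E'
from h import *
import time
go('p_red',.16)
D={c:r.snapshot(c) for c in("side","top")}
for c,d in D.items():
    cv2.imwrite(f"pics/{c}11.png",cv2.resize(d["frame"][130:330,200:480,::-1] if c=="side" else d["frame"][150:260,230:500,::-1],None,fx=2.8,fy=2.8,interpolation=cv2.INTER_CUBIC))
    for n in("yellow","red","blue","green","black"):
        l=r.tip_of(c,"saw_"+n); print(c,n,[(round(float(k["p"]),2),atz(d,k["centre"],.03)[:2].round(3).tolist()) for k in l[:2]],P.get("p_"+n))
E
```

```text
clock: 30.75
tool_pos: [0.6603, -0.0532, 0.0506]
eef_rot: [0.706, 0.037, -0.037, -0.706]
contact_force: [-0.9, -0.0, 5.7]
opening: 0.429
clock: 31.45
tool_pos: [0.6599, -0.0533, 0.0495]
eef_rot: [0.706, 0.037, -0.037, -0.706]
contact_force: [0.3, 0.4, -0.2]
opening: 0.998
clock: 32.15
tool_pos: [0.6606, -0.0531, 0.1912]
eef_rot: [0.706, 0.038, -0.036, -0.706]
contact_force: [0.9, 0.4, -0.1]
opening: 1.0
clock: 33.05
tool_pos: [0.5017, -0.0698, 0.1891]
eef_rot: [-0.706, -0.037, 0.037, 0.706]
contact_force: [0.1, -0.0, -0.1]
opening: 0.997
pos [ 0.5017 -0.0698  0.1891] yaw 6.0 tilt 0.05 F [ 0.1 -0.  -0.1] op 0.997 t 33.05
SHIFT [159.   29.2   0.2] spin -0.0
side yellow [(0.74, [0.673, -0.129])] (0.668, -0.1325)
side red [(0.74, [0.651, -0.054])] (0.6598, -0.053)
side blue [(0.71, [0.656, 0.028])] (0.6515, 0.027)
side green [(0.61, [0.645, 0.111])] (0.6435, 0.1065)
side black [(0.82, [0.636, 0.192])] None
top yellow [(0.34, [0.639, 0.186])] (0.668, -0.1325)
top red [(0.55, [0.662, -0.056])] (0.6598, -0.053)
top blue [(0.8, [0.652, 0.028])] (0.6515, 0.027)
top green [(0.62, [0.638, 0.112])] (0.6435, 0.1065)
top black [(0.77, [0.634, 0.191])] None
```

View pics/side11.png

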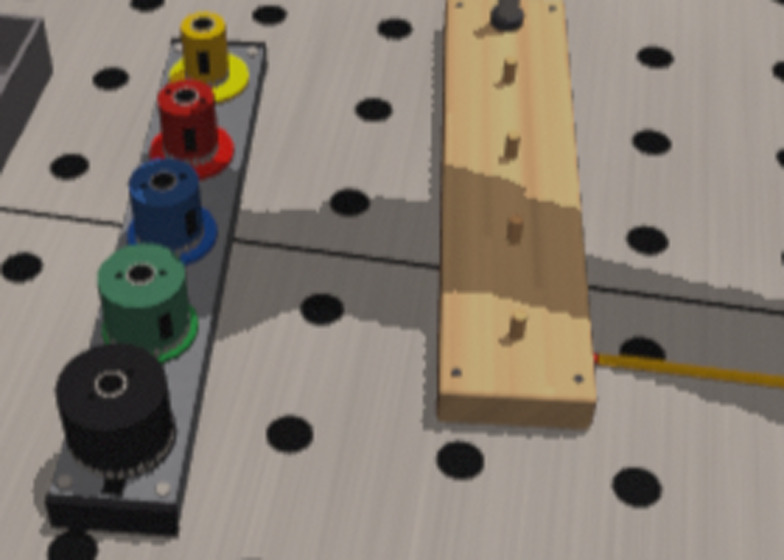

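View pics/top11.png

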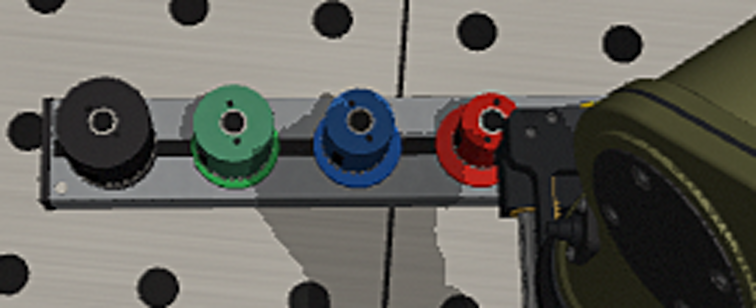

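```bash
python3 - <<'E'
from h import *
d=r.snapshot("side")
for n,p in dict(yellow=(203,24),red=(186,96),blue=(163,181),green=(141,272),black=(110,384)).items():
    print(n,atz(d,(130+p[1]/2.8,200+p[0]/2.8),.074)[:2].round(4),P.get("p_"+n))
s=r.get_state();print(s["clock"],np.abs(s["qd"]).max().round(3)); r.finish_job()
E
```

```text
yellow [ 0.6676 -0.1299] (0.668, -0.1325)
red [ 0.6591 -0.0517] (0.6598, -0.053)
blue [0.652  0.0303] (0.6515, 0.027)
green [0.6439 0.1072] (0.6435, 0.1065)
black [0.6373 0.1899] None
33.7 0.001
the job is handed in; nothing more can be done
```

I moved the blue, green, yellow and red saws one at a time from the carrier to their own colours on the rail. The job was handed in at 33.7 s of the 96 s allowed. Each saw was lowered until the wrist felt about 5–6 N of seating contact, then released. The arm then backed clear.

**Saw positions:** in the last side-camera check, each saw's hub at seated height lay within about 3.5 mm of its spigot. The saws look upright, with their rims on the base plates.

**Black saw and oil bottle:** the black saw read within about 2 mm of where it started. I never moved the arm near the bottle, and I didn't check it again at the end.

**Checks that disagreed or fell short:**
- The networks' own points scattered by up to about 9 mm from the spigots. The largest was red in the side view, which the hub measurement did not bear out.
- In the last top view the arm hid the yellow saw. The network's "yellow" there, at low confidence, was really the black saw. An earlier top picture, taken after yellow was released, showed it on its own disc.

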